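# Slide the power module along the stop rail into its corner pocket

### The arm

A 6-joint arm with a two-finger parallel gripper is mounted at the origin on a cart in front of the work surface, level with it; the furniture and walls round the work are solid. World frame = base frame: x ahead of the robot, y to its left, z up, the work surface at z = 0. Lengths are in m, angles in rad, forces in N, time in s.
With the tool pointing down it reaches from about 0.275 to 0.75 m from the base axis. Payload 10.2 kg.
Tool frame: the origin (TCP) lies midway between the tips of the shut fingers; the grasp point (between the pads) lies 19 mm behind it; z points along the fingers, y is the line along which they close (so a half turn about z gives the same grasp; the last joint's range is limited). The gripper opens to 88 mm and grips with 3 to 60 N. Pads are 18 mm wide; open, the fingers measure 123 mm over their backs; the gripper's body (75 mm by 187 mm) begins 45 mm behind the grasp point.
Start: joints at [1.11, 0.313, 1.498, -0, 1.331, -0.223], TCP at [0.124, 0.51, 0.239] pointing down, gripper open.
Joint ranges: [-2.94, 2.94], [-0.97, 2.17], [0.19, 2.56], [-1.23, 4.37], [0.02, 3.11], [-2.88, 2.88]. Speed limits (rad/s): [2.39, 2.39, 3.01, 3.14, 3.14, 3.14].

### API

Orientations are given as a unit quaternion [w, x, y, z].
In Python, from rig import r, imaging gives the robot as it stands.
- The arm moves only by the tool servo_tool, never from a script. Its argument "moves" is a list of rows, each a list of 3 entries, a list of its own where there are three numbers: the turn, a rotation vector about the tool's x, y, z in units of 2 pi rad (1.0 is 2 pi rad), then the shift along the tool's x, y, z in units of 1 m (1.0 is 1 m), then the opening, from -1 (shut) to 1 (fully open). A call has 1 to 5 rows; each row is the pose to reach, as a shift and turn from the pose commanded when the call began, along the tool's axes at that moment, turning the shorter way round; what a row does not reach only later rows make up. A row lasts 1/8 s, in which the tool goes at most 62.5 mm and 10.7 degrees, less where a joint would pass 70% of its speed; a pose out of reach is approached as far as the arm can. A call with a number of a shift or a turn outside -1 to 1 is refused whole. A call with a gripper value outside its range is refused whole. The fingers move at their own pace and stop on an object; "newtons" is the grip in N (left out, the last holds). Time passes only in rows, so rows that repeat a pose let the fingers close. It gives the time, the measured TCP pose, the force, the opening and the grip force at its end, in the units of the state.
- r.sense(): the state, without advancing time (a new reading comes with each control period).
- imaging.snapshot(name): name is "scene" or "side" or "wrist"; returns the picture (420x560x3 uint8, blue, green, red); there is no depth.
- imaging.camera_info(name): a dict with "fx", "fy", "cx", "cy" (pixels), "origin" and "orientation" of the camera in the world; the wrist camera has in their place "mount" (4x4, takes a point from camera to tool coordinates, whose origin is the TCP and whose axes are the flange's). Camera axes: x right, y down, z forward; pixel columns grow to the right and rows downward; lengths in m; the calibration is good to about 2 mm. A picture is of the moment at which its call begins: read the wrist's pose just before it. camera_info takes no time and is no camera call.
- r.job_done(): hands the job in; it is judged then, once.
The state is a dict: "time_s": time; "joint_positions": joint angles; "qd": joint speeds; "joint_efforts": joint torques, N m; "position": TCP position; "tcp_rot": TCP orientation; "ft_force": force on the tool from outside, world axes, zero at the start; "torque": the same for the moment, N m; "opening": finger opening in m; "finger_force": force on a finger pad.
Only numpy, scipy, OpenCV 4.12 (cv2) and the standard library are available. Lean on these libraries where they do the work, as an engineer would, in place of code of your own. Each camera call takes 0.05 s, during which the arm holds its last target. There are 200 camera calls.

### The job

Push the cream power module across the bench until its long side lies flat against the metal stop rail, then slide it along the rail into the pocket at the rail's left end until it sits fully home in the corner, against both the rail and the end stop. Only push it: it must stay flat on the bench the whole time and never be lifted. Leave the transformer and the blue module standing where they are.

Things in the scene. Friction and masses are not known exactly. Their poses are not given: they have to be found in the camera images.
- cream_module: Loose cream plastic power module, a flat box 36 (its x) x 52 (its y, the long side) x 26 mm high, about 0.07 kg, standing on the bench in front of the rail (it weighs and slides a little differently each time). Origin at the centre of its underside, z up. It is the longest of the three loose boxes.
- stop_rail: Aluminium stop rail fixed to the bench, 14 mm high. Origin: at bench level in the pocket's inner corner, where the rail's face (plane x = 0, facing its -x, towards the robot) meets the end stop's face (plane y = 0, facing -y). The rail lies at x 0 to 16, y -350 to 16 mm; a 3 mm high foot strip behind it to x 37. +y, along the rail, points to the robot's left, turned by up to 0.12 rad.
- pocket_home (a point): Where the module's origin (underside centre) is when fully home, at bench level: x -18, y -26 mm in the rail's frame, its long side along y; 52 mm of the module lie along the 42 mm long lip, so its trailing end stands 10 mm out of it. The end stop beyond is at y 0 to 16, x -52 to 16 mm.
- pocket_mouth (a point): Middle of the pocket's mouth at bench level: x -20, y -42 mm in the rail's frame. The pocket is 40 mm wide: its front lip, 14 mm high, is at x -52 to -40, y -42 to 0, with a flared lead-in out to x -57, y -55. So it can only be entered along the rail, from its -y side (from the robot's right).
- transformer: Loose ferrite transformer with yellow tape, 37 x 36 x 26 mm, bystander in the same row as the module. Origin at the centre of its underside. The three loose boxes stand about 90 mm apart in a row parallel to the rail, centres about 105 mm in front of its face, in any order.
- blue_module: Loose blue plastic module, 35 x 42 x 21 mm, bystander in the same row. Origin at the centre of its underside.
Things that resemble listed ones, but are neither listed nor needed, are in the scene too. What is shaped like the cream_module but red is not meant.

How it is judged:
By the outcome, as a careful person would: the job done as asked, in the order asked, and still so for the second after the job is handed in, with the robot touching nothing.
It also fails if it takes over 54 s, if anything falls off the work surface, if the arm or the gripper's body presses on something with over 40 N, if the wrist force passes 120 N, or if a joint passes its speed limit or range.

## Working session

There is one attempt and no reset: what is moved stays moved. The work goes in short steps, Python scripts to look and compute and a tool call to move; the robot and the scene stay as the last step left them, time stands still between calls to the robot, and variables do not carry over. Pictures are saved under pics/ and viewed, at most 10 in all, crops included, and the job is handed in when it is done.

Besides the shell and the picture viewer there is one more tool, called after ">>>" as name(argument=value, ...) on one line, values as JSON. servo_tool: Moves the arm, as the interface text tells. Its arguments: {"type":"object","properties":{"moves":{"type":"array"},"newtons":{"type":"number"}},"required":["moves"]}

```bash
mkdir -p pics
python3 - <<'E'
from rig import r, imaging
import cv2
for n in ("scene","side"):
    i=imaging.snapshot(n); cv2.imwrite(f"pics/{n}0.png",i); print(n,imaging.camera_info(n))
print(imaging.camera_info("wrist")); s=r.sense(); print(s)
E
```

```text
scene {'fx': 420.4833497818376, 'fy': 420.4833497818376, 'cx': 281.18816423691476, 'cy': 205.7568933825012, 'origin': array([ 0.06418884, -0.58347533,  0.77538377]), 'orientation': array([-0.37186585,  0.87707974, -0.27644751,  0.12658472])}
side {'fx': 510.43425440875734, 'fy': 510.43425440875734, 'cx': 285.4767087160855, 'cy': 210.02748961708105, 'origin': array([ 0.22392462, -0.96072207,  0.54020261]), 'orientation': array([-0.53208012,  0.83480597, -0.11753187,  0.07858755])}
{'fx': 299.72109052517226, 'fy': 299.72109052517226, 'cx': 282.9472463785213, 'cy': 208.30021638656152, 'mount': array([[-5.28152955e-05, -9.65931097e-01, -2.58799370e-01,
         6.66096816e-02],
       [ 9.99999998e-01, -6.22267809e-05,  2.81742854e-05,
        -9.55415446e-04],
       [-4.33186701e-05, -2.58799368e-01,  9.65931098e-01,
        -1.45534462e-01],
       [ 0.00000000e+00,  0.00000000e+00,  0.00000000e+00,
         1.00000000e+00]])}
{'time_s': 0.1, 'joint_positions': array([ 1.10962068e+00,  3.13355402e-01,  1.49837217e+00,  9.46673139e-06,
        1.33098391e+00, -2.23407715e-01]), 'qd': array([ 0.00091082, -0.00160722, -0.003144  , -0.00073336, -0.00051885,
        0.00053837]), 'joint_efforts': array([ 3.38925507e-03, -4.02812254e+01, -2.52642757e+01,  6.96585537e-02,
        3.42087646e-02, -3.95079587e-05]), 'position': array([0.12356727, 0.5100221 , 0.23823391]), 'tcp_rot': array([-1.92095029e-04,  1.18605226e-01,  9.92941331e-01, -5.25415317e-04]), 'ft_force': array([-0.11331225,  0.13329846,  0.42679304]), 'torque': array([ 0.00809027, -0.03523307,  0.06470519]), 'finger_force': 0.0, 'opening': 0.08806222940917739}
```

View pics/scene0.png

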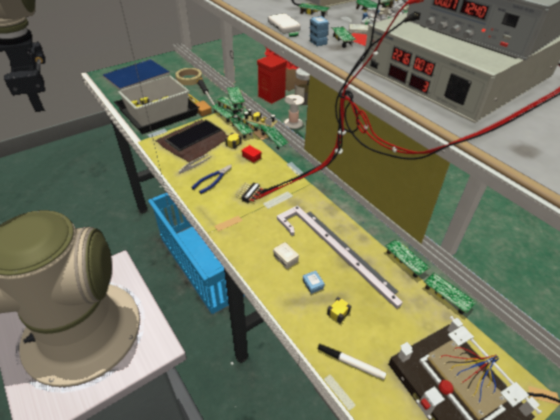

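View pics/side0.png

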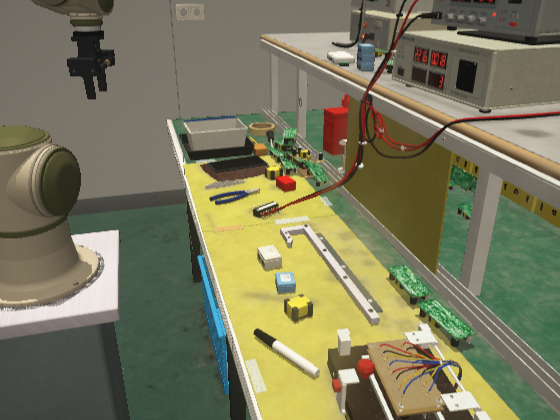

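The scene view shows the cream module at about (287,255), with blue at (314,281), the transformer at (339,309) and the pocket at about (290,218). The side view shows cream at (270,256). I'll zoom in next to get corners.

```bash
cat > h.py <<'E'
import numpy as np, cv2
from scipy.spatial.transform import Rotation as R
from rig import r, imaging
def rot(q): return R.from_quat([q[1],q[2],q[3],q[0]]).as_matrix()
def pose(name):
    c=imaging.camera_info(name); K=np.array([[c['fx'],0,c['cx']],[0,c['fy'],c['cy']],[0,0,1]])
    if 'mount' in c:
        s=r.sense(); T=np.eye(4); T[:3,:3]=rot(s['tcp_rot']); T[:3,3]=s['position']; T=T@c['mount']
        return K,T[:3,:3],T[:3,3]
    return K,rot(c['orientation']),np.array(c['origin'])
def px2w(P,uv,z=0.):
    K,Rm,o=P; d=(Rm@np.linalg.inv(K)@np.c_[np.array(uv,float).reshape(-1,2),np.ones(np.size(uv)//2)].T).T
    return o+d*((z-o[2])/d[:,2])[:,None]
def w2px(P,X):
    K,Rm,o=P; p=(np.array(X,float).reshape(-1,3)-o)@Rm@K.T; return p[:,:2]/p[:,2:]
E
python3 - <<'E'
import cv2,numpy as np
a=cv2.imread('pics/scene0.png')[195:325,262:412]; b=cv2.imread('pics/side0.png')[215:335,235:395]
cv2.imwrite('pics/sc.png',cv2.resize(a,(690,598),interpolation=cv2.INTER_CUBIC))
cv2.imwrite('pics/sd.png',cv2.resize(b,(800,600),interpolation=cv2.INTER_CUBIC))
E
python3 - <<'E'
from h import *
np.set_printoptions(precision=3,suppress=True)
P=pose('scene');print(px2w(P,[287,252],.026),px2w(P,[314,281],.02),px2w(P,[339,309],.02),px2w(P,[[298,208],[400,298]],.014))
P=pose('side');print(px2w(P,[270,252],.026),px2w(P,[[308,227],[377,316]],.014))
E
```

```text
[[ 0.449 -0.086  0.026]] [[ 0.453 -0.182  0.02 ]] [[ 0.451 -0.267  0.02 ]] [[ 0.566  0.026  0.014]
 [ 0.58  -0.319  0.014]]
[[ 0.45  -0.085  0.026]] [[ 0.568  0.023  0.014]
 [ 0.574 -0.325  0.014]]
```

View pics/sc.png

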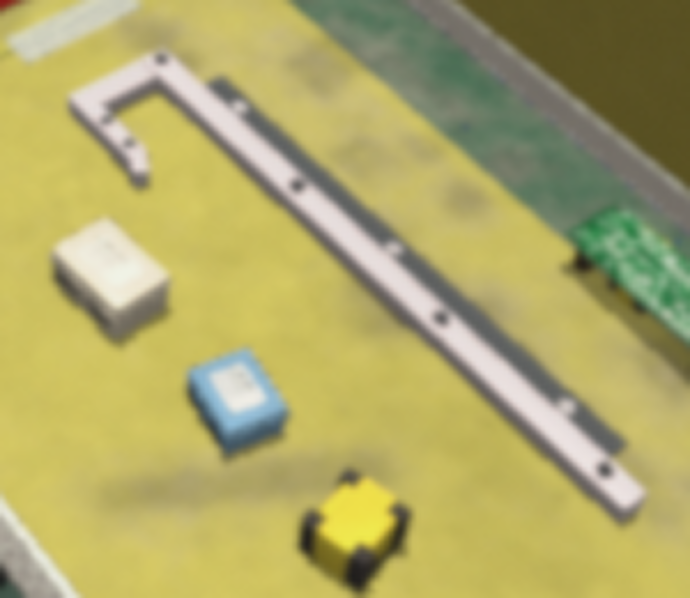

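The crop shows the cream module nearest the pocket, centred at crop (110,275). The rail runs from crop (165,60) to (630,500), and blue is next along the row. I'll bring the wrist camera over it.

>>> servo_tool(moves=[[[0,0,-0.038],[-0.43,-0.51,0.0],-1],[[0,0,-0.038],[-0.43,-0.51,0.0],-1],[[0,0,-0.038],[-0.43,-0.51,0.0],-1],[[0,0,-0.038],[-0.43,-0.51,0.0],-1],[[0,0,-0.038],[-0.43,-0.51,0.0],-1]])

```text
time_s: 0.72
position: [0.2619, 0.2324, 0.2387]
tcp_rot: [0.0, -0.001, 1.0, 0.0]
ft_force: [2.1, -0.1, -0.4]
opening: 0.0401
finger_force: 0.0
```

```bash
cat >> h.py <<'E'
def plan(p,yaw):
    """tool-frame shift and turn (revs) to TCP p, with tool y along world direction yaw+90deg"""
    s=r.sense(); Rt=rot(s['tcp_rot']); T=np.column_stack([[-np.cos(yaw),-np.sin(yaw),0],[-np.sin(yaw),np.cos(yaw),0],[0,0,-1]])
    print('t',s['time_s'],'pos',np.round(s['position'],4),'F',np.round(s['ft_force'],1),'shift',np.round(Rt.T@(np.array(p)-s['position']),4),'turn',np.round(R.from_matrix(Rt.T@T).as_rotvec()/2/np.pi,4))
E
python3 -c "
from h import *
plan([.42,-.09,.2],.03)"
```

```text
t 0.725 pos [0.2619 0.2324 0.2387] F [ 2.1 -0.1 -0.4] shift [-0.1576 -0.3226  0.0388] turn [ 0.      0.     -0.0045]
```

>>> servo_tool(moves=[[[0,0,0],[-0.16,-0.31,0.02],-1],[[0,0,0],[-0.16,-0.31,0.02],-1],[[0,0,0],[-0.16,-0.31,0.02],-1],[[0,0,0],[-0.16,-0.31,0.02],-1],[[0,0,0],[-0.16,-0.31,0.02],-1]])

```text
time_s: 1.35
position: [0.4055, -0.0451, 0.2208]
tcp_rot: [0.0, -0.0, 1.0, 0.0]
ft_force: [0.8, 0.7, -0.7]
opening: 0.0009
finger_force: 0.0
```

>>> servo_tool(moves=[[[0,0,0],[0,-0.02,0.02],-1],[[0,0,0],[0,-0.02,0.02],-1]])

```text
time_s: 1.6
position: [0.4043, -0.0636, 0.1997]
tcp_rot: [-0.002, 0.001, 1.0, 0.001]
ft_force: [-0.4, -0.2, 0.1]
opening: 0.0004
finger_force: 0.0
```

Run:
```python
from h import *
np.set_printoptions(precision=4,suppress=True)
P=pose('wrist'); i=imaging.snapshot('wrist'); cv2.imwrite('pics/w0.png',cv2.resize(i,(800,600),interpolation=cv2.INTER_CUBIC)); cv2.imwrite('pics/w0raw.png',i)
np.savez('w0.npz',K=P[0],R=P[1],o=P[2]); plan([.42,-.09,.2],0)
```

```text
t 1.65 pos [ 0.4046 -0.0628  0.2007] F [-0.8  0.2 -0.2] shift [-0.0154 -0.0272  0.0007] turn [ 0.0001 -0.0002 -0.    ]
```

View pics/w0.png

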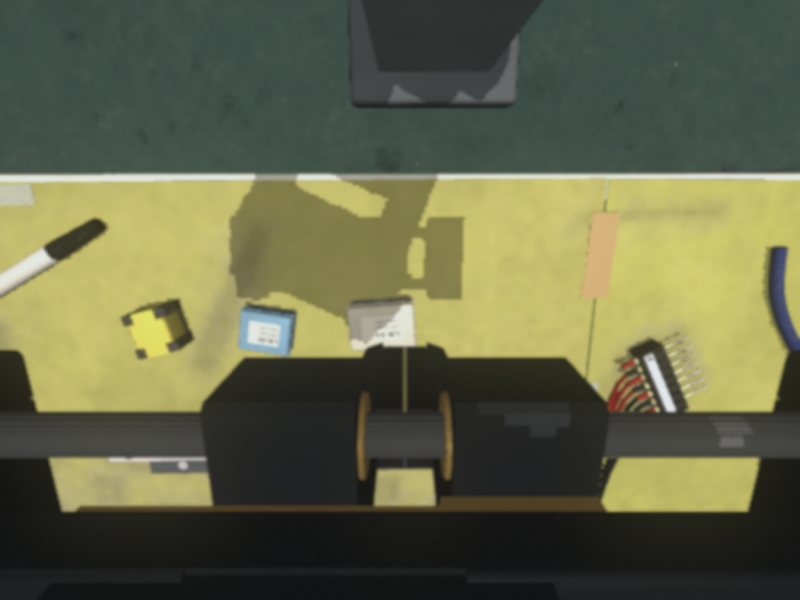

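The wrist view, in 800 px coordinates, shows the cream top at (349,305), (411,297), (414,345), (352,349). The rail is hidden by the gripper, so I'll take it from the side crop.

View pics/sd.png

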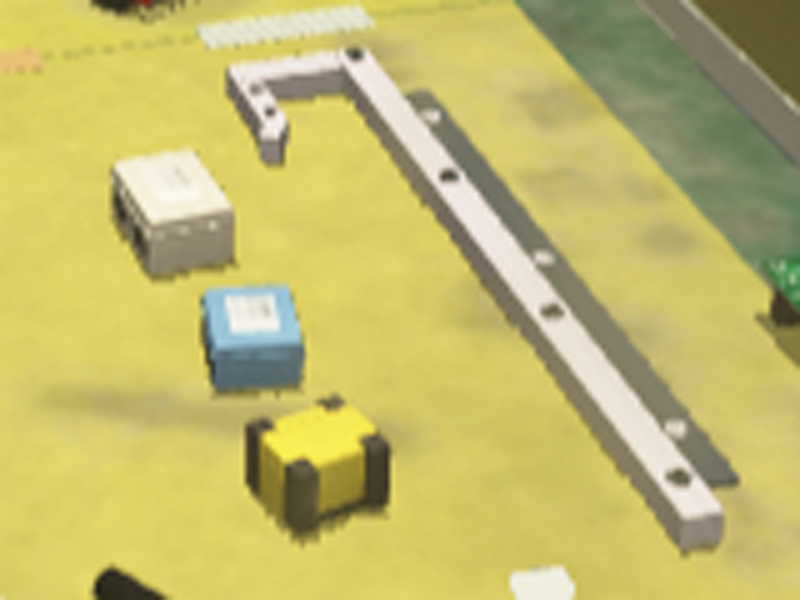

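Run:
```python
from h import *
np.set_printoptions(precision=4,suppress=True)
d=np.load('w0.npz');P=(d['K'],d['R'],d['o'])
c=np.array([[349,305],[411,297],[414,345],[352,349]])*.7
print('cream',px2w(P,c,.026),px2w(P,c,.026).mean(0))
print('blue',px2w(P,np.array([267,325])*.7,.021))
```

```text
cream [[ 0.4284 -0.107   0.026 ]
 [ 0.422  -0.0589  0.026 ]
 [ 0.4615 -0.0564  0.026 ]
 [ 0.4648 -0.1058  0.026 ]] [ 0.4442 -0.082   0.026 ]
blue [[ 0.4462 -0.1736  0.021 ]]
```

```bash
cat > fit.py <<'E'
from h import *
from scipy.optimize import least_squares
np.set_printoptions(precision=4,suppress=True)
S,D=pose('scene'),pose('side'); d=np.load('w0.npz');W=(d['K'],d['R'],d['o'])
sc=lambda p:np.array(p)/4.6+[262,195]-.4
sd=lambda p:np.array(p)/5+[235,215]-.4
def fit(obs,x0):
    def tr(x,M): c,s=np.cos(x[2]),np.sin(x[2]); M=np.array(M,float)/1000; return np.c_[x[0]+c*M[:,0]-s*M[:,1],x[1]+s*M[:,0]+c*M[:,1],M[:,2]]
    f=lambda x:np.concatenate([(w2px(P,tr(x,M))-uv).ravel() for P,M,uv in obs])
    o=least_squares(f,x0,loss='soft_l1'); print(o.x); print(f(o.x).reshape(-1,2)); return o.x
M=[[0,0,14],[0,-350,14],[16,-350,14],[-52,16,14]]
for obs in ([(S,M,sc([[160,82],[622,508],[645,492],[70,98]]))],[(D,M,sd([[345,72],[683,517],[722,515],[228,68]]))]): fit(obs,[.57,.0,.0])
x=fit([(S,M,sc([[160,82],[622,508],[645,492],[70,98]])),(D,M,sd([[345,72],[683,517],[722,515],[228,68]]))],[.57,0,0])
C=[[-18,26,26],[18,26,26],[18,-26,26],[-18,-26,26]]
m=fit([(S,C,sc([[52,250],[105,220],[170,273],[120,308]])),(D,C,sd([[112,160],[192,152],[233,208],[150,222]])),(W,[C[3],C[0],C[1],C[2]],np.array([[349,305],[411,297],[414,345],[352,349]])*.7)],[.445,-.082,0])
c,s=np.cos(x[2]),np.sin(x[2]); q=m[:2]-x[:2]; print('cream in rail',c*q[0]+s*q[1],-s*q[0]+c*q[1],m[2]-x[2])
E
python3 fit.py
```

```text
[0.5564 0.0212 0.0118]
[[-0.3187 -1.8101]
 [ 0.3012  0.5915]
 [ 0.4825  0.3018]
 [-0.6796 -0.6883]]
[0.5567 0.0204 0.0111]
[[ 0.1932 -0.8462]
 [-0.3624  0.9631]
 [ 0.4883 -0.2856]
 [-0.335  -0.2174]]
[0.5566 0.0209 0.0115]
[[-0.1833 -1.7838]
 [ 0.4476  0.6502]
 [ 0.6296  0.3608]
 [-0.5452 -0.6647]
 [ 0.0993 -0.9363]
 [-0.4475  0.784 ]
 [ 0.3975 -0.4651]
 [-0.4207 -0.3032]]
[ 0.4459 -0.0829  0.0765]
[[-0.9667 -0.1181]
 [-0.6473 -0.9175]
 [-0.2383  0.8009]
 [-1.3055  0.9691]
 [-1.4298  0.7517]
 [-0.9588 -0.5275]
 [-0.5761  0.0637]
 [-1.0679  0.404 ]
 [-2.831   1.3974]
 [ 0.5366  3.4487]
 [ 0.767   0.2994]
 [-1.3491  0.8671]]
cream in rail -0.11189505433657977 -0.10250103483225202 0.06501718714351487
```

>>> servo_tool(moves=[[[0,0,-0.002],[0.012,-0.02,0.05],-0.73],[[0,0,-0.002],[0.012,-0.02,0.1],-0.73],[[0,0,-0.002],[0.012,-0.02,0.15],-0.73],[[0,0,-0.002],[0.012,-0.02,0.185],-0.73],[[0,0,-0.002],[0.012,-0.02,0.188],-0.73]])

```text
time_s: 2.28
position: [0.3925, -0.0817, 0.0123]
tcp_rot: [-0.001, -0.007, 1.0, 0.001]
ft_force: [0.3, 0.2, 1.1]
opening: 0.0118
finger_force: 0.0
```

>>> servo_tool(moves=[[[0,0,0],[-0.008,0,0],-0.73],[[0,0,0],[-0.016,0,0],-0.73],[[0,0,0],[-0.024,0,0],-0.73],[[0,0,0],[-0.03,0,0],-0.73],[[0,0,0],[-0.036,0,0],-0.73]])

```text
time_s: 2.9
position: [0.4293, -0.0824, 0.013]
tcp_rot: [-0.0, -0.007, 1.0, -0.0]
ft_force: [-1.8, -0.7, 1.2]
opening: 0.012
finger_force: 0.5
```

Run:
```python
from h import *
for n,(x,y,w,h) in {'scene':(262,195,150,130)}.items():
    i=imaging.snapshot(n); cv2.imwrite('pics/s1.png',cv2.resize(i[y:y+h,x:x+w],(690,598),interpolation=cv2.INTER_CUBIC))
plan([.52,-.083,.012],.011)
```

```text
t 2.95 pos [ 0.43   -0.0826  0.013 ] F [ 0.4 -0.8  0.5] shift [-0.09   -0.0016  0.0011] turn [-0.      0.0001  0.0004]
```

View pics/s1.png

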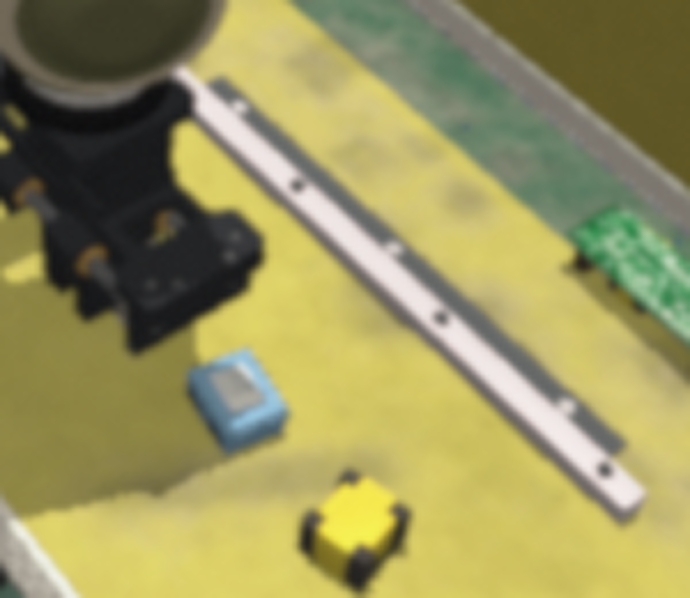

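The gripper hides the module here, and the bystanders haven't moved. I'll push on until the force shows contact with the rail, which should be at TCP x≈0.513.

>>> servo_tool(moves=[[[0,0,0],[-0.007,0,0],-0.73],[[0,0,0],[-0.014,0,0],-0.73],[[0,0,0],[-0.021,0,0],-0.73],[[0,0,0],[-0.028,0,0],-0.73],[[0,0,0],[-0.035,0,0],-0.73]])

```text
time_s: 3.58
position: [0.4645, -0.082, 0.0129]
tcp_rot: [-0.0, -0.007, 1.0, 0.0]
ft_force: [-0.3, 0.6, 0.0]
opening: 0.0119
finger_force: 0.2
```

>>> servo_tool(moves=[[[0,0,0],[-0.007,0,0],-0.73],[[0,0,0],[-0.014,0,0],-0.73],[[0,0,0],[-0.021,0,0],-0.73],[[0,0,0],[-0.027,0,0],-0.73],[[0,0,0],[-0.032,0,0],-0.73]])

```text
time_s: 4.2
position: [0.4963, -0.0816, 0.0129]
tcp_rot: [-0.0, -0.007, 1.0, 0.0]
ft_force: [-1.5, -0.1, 0.2]
opening: 0.0117
finger_force: 0.4
```

>>> servo_tool(moves=[[[0,0,0],[-0.002,0,0],-0.73],[[0,0,0],[-0.004,0,0],-0.73],[[0,0,0],[-0.006,0,0],-0.73],[[0,0,0],[-0.008,0,0],-0.73]])

```text
time_s: 4.7
position: [0.5041, -0.0815, 0.0129]
tcp_rot: [-0.0, -0.007, 1.0, 0.0]
ft_force: [-0.5, 0.2, -0.2]
opening: 0.0122
finger_force: 0.3
```

>>> servo_tool(moves=[[[0,0,0],[-0.0015,0,0],-0.73],[[0,0,0],[-0.003,0,0],-0.73],[[0,0,0],[-0.0045,0,0],-0.73],[[0,0,0],[-0.006,0,0],-0.73],[[0,0,0],[-0.007,0,0],-0.73]])

```text
time_s: 5.32
position: [0.5109, -0.0814, 0.0129]
tcp_rot: [-0.0, -0.007, 1.0, 0.0]
ft_force: [-4.2, -1.1, 3.4]
opening: 0.012
finger_force: 2.5
```

>>> servo_tool(moves=[[[0,0,0],[-0.001,0,0],-0.73],[[0,0,0],[-0.002,0,0],-0.73]])

```text
time_s: 5.58
position: [0.511, -0.0813, 0.0129]
tcp_rot: [-0.003, -0.007, 1.0, 0.0]
ft_force: [-16.5, -3.7, 12.7]
opening: 0.0118
finger_force: 8.5
```

>>> servo_tool(moves=[[[0,0,0],[0.005,0,0],-0.73],[[0,0,0],[0.04,0,0],-0.73],[[0,0,0],[0.05,-0.04,-0.05],-1],[[0,0,0],[0.05,-0.08,-0.09],-1],[[0,0,0],[0.05,-0.12,-0.12],-1]])

```text
time_s: 6.2
position: [0.4649, -0.2035, 0.1351]
tcp_rot: [0.001, -0.007, 1.0, -0.001]
ft_force: [0.6, 1.0, 0.5]
opening: 0.0006
finger_force: 0.0
```

Run:
```python
from h import *
for n,(x,y,w,h) in {'scene':(262,195,150,130)}.items():
    i=imaging.snapshot(n); cv2.imwrite('pics/s2.png',cv2.resize(i[y:y+h,x:x+w],(690,598),interpolation=cv2.INTER_CUBIC))
plan([.539,-.15,.012],.011)
```

```text
t 6.25 pos [ 0.4662 -0.2084  0.1384] F [-0.7 -4.3  4. ] shift [-0.0725  0.0584  0.1265] turn [-0.0011  0.0012  0.    ]
```

View pics/s2.png

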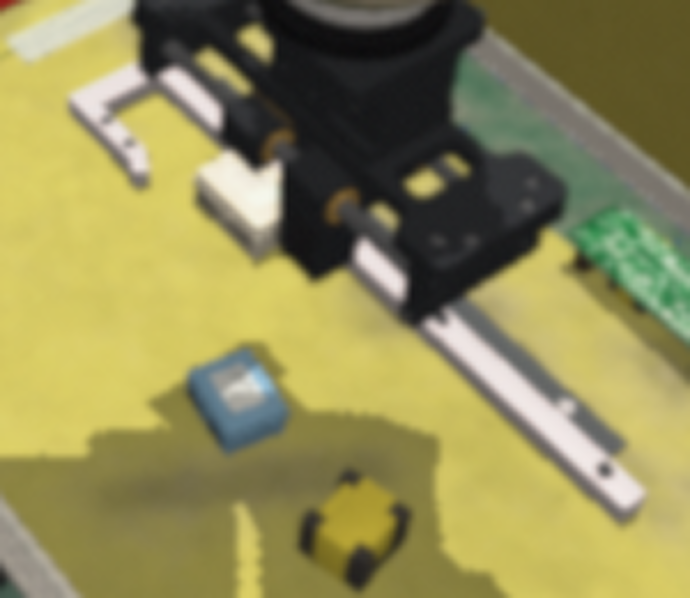

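The cream module is against the rail, with near top corners at about crop (198,182) and (262,222). The bystanders haven't been touched.

Run:
```python
from h import *
print(px2w(pose('scene'),np.array([[198,182],[260,225]])/4.6+[261.6,194.6],.026)); plan([.538,-.15,.05],.011)
```

```text
[[ 0.51702123 -0.06500272  0.026     ]
 [ 0.5250188  -0.10669316  0.026     ]]
t 6.25 pos [ 0.4662 -0.2084  0.1384] F [-0.7 -4.3  4. ] shift [-0.0718  0.0582  0.0885] turn [-0.0011  0.0012  0.    ]
```

>>> servo_tool(moves=[[[0,0,0],[-0.04,0.03,0.0],-1],[[0,0,0],[-0.074,0.055,0.02],-1],[[0,0,0],[-0.074,0.055,0.05],-1],[[0,0,0],[-0.074,0.055,0.05],-1]])

```text
time_s: 6.75
position: [0.537, -0.1451, 0.0811]
tcp_rot: [-0.002, -0.007, 1.0, 0.001]
ft_force: [0.0, -0.8, 0.4]
opening: 0.0006
finger_force: 0.0
```

Run:
```python
from h import *
P=pose('wrist'); i=imaging.snapshot('wrist'); cv2.imwrite('pics/w3.png',i)
np.savez('w3.npz',K=P[0],R=P[1],o=P[2]); plan([.538,-.145,.012],.011)
```

```text
t 6.8 pos [ 0.5376 -0.1458  0.0827] F [-0.7  0.7  0.1] shift [-0.0005  0.0008  0.0707] turn [ 0.0001 -0.0002  0.0004]
```

View pics/w3.png

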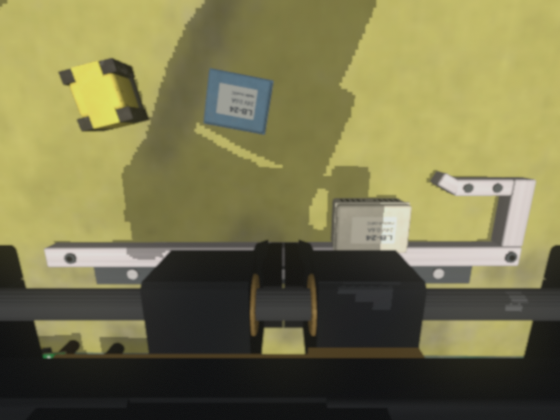

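The wrist view shows the cream top with corners near (333,205) and (408,203), flush with the rail. The pocket is at the right at (500,215), and its mouth is clear.

Run:
```python
from h import *
d=np.load('w3.npz');W=(d['K'],d['R'],d['o'])
np.set_printoptions(precision=4,suppress=True)
print(px2w(W,[[333,206],[408,204]],.026),'\n',px2w(W,[[60,245],[315,242],[415,243],[504,243],[510,194],[533,180],[50,266],[522,264]],.014))
```

```text
[[ 0.5216 -0.1114  0.026 ]
 [ 0.5195 -0.0596  0.026 ]] 
 [[ 0.558  -0.3145  0.014 ]
 [ 0.553  -0.1213  0.014 ]
 [ 0.5528 -0.0454  0.014 ]
 [ 0.5519  0.0222  0.014 ]
 [ 0.514   0.0189  0.014 ]
 [ 0.5035  0.0333  0.014 ]
 [ 0.5755 -0.3253  0.014 ]
 [ 0.569   0.0397  0.014 ]]
```

>>> servo_tool(moves=[[[0,0,0],[0,0,0.04],-1],[[0,0,0],[0,0,0.07],-1],[[0,0,0],[0,0.003,0.07],-1],[[0,0,0],[0,0.007,0.07],-1],[[0,0,0],[0,0.012,0.07],-1]])

```text
time_s: 7.42
position: [0.5385, -0.1341, 0.0146]
tcp_rot: [0.001, -0.007, 1.0, -0.001]
ft_force: [0.7, 0.2, -0.2]
opening: 0.0002
finger_force: 0.0
```

>>> servo_tool(moves=[[[0,0,0],[0,0.006,0],-1],[[0,0,0],[0,0.012,0],-1],[[0,0,0],[0,0.018,0],-1],[[0,0,0],[0,0.024,0],-1],[[0,0,0],[-0.0005,0.03,0],-1]])

```text
time_s: 8.05
position: [0.5377, -0.1037, 0.0129]
tcp_rot: [-0.0, -0.007, 1.0, -0.0]
ft_force: [-0.8, -2.3, 1.8]
opening: 0.0003
finger_force: 0.9
```

>>> servo_tool(moves=[[[0,0,0],[0,0.006,0],-1],[[0,0,0],[0,0.012,0],-1],[[0,0,0],[0,0.018,0],-1],[[0,0,0],[0,0.022,0],-1],[[0,0,0],[-0.0005,0.025,0],-1]])

```text
time_s: 8.68
position: [0.5379, -0.0786, 0.0128]
tcp_rot: [-0.0, -0.007, 1.0, 0.0]
ft_force: [-0.9, -1.0, -0.3]
opening: 0.0007
finger_force: 0.6
```

>>> servo_tool(moves=[[[0,0,0],[0,0.005,0],-1],[[0,0,0],[0,0.01,0],-1],[[0,0,0],[0,0.015,0],-1],[[0,0,0],[0,0.019,0],-1],[[0,0,0],[0,0.022,0],-1]])

```text
time_s: 9.3
position: [0.5377, -0.0567, 0.0129]
tcp_rot: [-0.0, -0.007, 1.0, -0.0]
ft_force: [-0.2, 0.2, 0.3]
opening: 0.0004
finger_force: 0.3
```

>>> servo_tool(moves=[[[0,0,0],[0,0.0015,0],-1],[[0,0,0],[0,0.003,0],-1],[[0,0,0],[0,0.0045,0],-1],[[0,0,0],[0,0.006,0],-1]])

```text
time_s: 9.8
position: [0.5376, -0.051, 0.0129]
tcp_rot: [0.0, -0.007, 1.0, -0.0]
ft_force: [-0.8, -0.3, -0.0]
opening: 0.0006
finger_force: 0.3
```

>>> servo_tool(moves=[[[0,0,0],[0,0.001,0],-1],[[0,0,0],[0,0.002,0],-1],[[0,0,0],[0,0.003,0],-1],[[0,0,0],[0,0.0035,0],-1]])

```text
time_s: 10.3
position: [0.5375, -0.0475, 0.0129]
tcp_rot: [-0.0, -0.007, 1.0, 0.0]
ft_force: [0.1, -1.6, 0.7]
opening: 0.0004
finger_force: 0.3
```

>>> servo_tool(moves=[[[0,0,0],[0,0.001,0],-1],[[0,0,0],[0,0.0015,0],-1]])

```text
time_s: 10.55
position: [0.5375, -0.046, 0.0129]
tcp_rot: [-0.0, -0.007, 1.0, -0.0]
ft_force: [-0.6, -1.2, 0.9]
opening: 0.0002
finger_force: 0.3
```

>>> servo_tool(moves=[[[0,0,0],[0,0.001,0],-1],[[0,0,0],[0,0.002,0],-1],[[0,0,0],[0,0.0025,0],-1]])

```text
time_s: 10.92
position: [0.5376, -0.0445, 0.0131]
tcp_rot: [0.0, -0.007, 1.0, -0.001]
ft_force: [-2.5, -10.1, 1.0]
opening: 0.0005
finger_force: 4.9
```

>>> servo_tool(moves=[[[0,0,0],[0,0.0005,0],-1],[[0,0,0],[0,0.001,0],-1]])

```text
time_s: 11.18
position: [0.5376, -0.0444, 0.0132]
tcp_rot: [0.0, -0.007, 1.0, -0.002]
ft_force: [-4.0, -15.7, 2.5]
opening: 0.0001
finger_force: 7.6
```

The module is against the end stop at about 15 N. I'll back off and look.

>>> servo_tool(moves=[[[0,0,0],[0,-0.005,0],-1],[[0,0,0],[0,-0.035,0],-1],[[0,0,0],[0.0,-0.05,-0.04],-1],[[0,0,0],[0.0,-0.06,-0.09],-1],[[0,0,0],[0.0,-0.06,-0.09],-1]])

```text
time_s: 11.8
position: [0.54, -0.1036, 0.1062]
tcp_rot: [0.003, -0.006, 1.0, -0.001]
ft_force: [-0.2, 0.2, -0.7]
opening: 0.001
finger_force: 0.0
```

Run:
```python
from h import *
P=pose('wrist'); i=imaging.snapshot('wrist'); cv2.imwrite('pics/w4raw.png',i); cv2.imwrite('pics/w4.png',cv2.resize(i[120:290,280:507],(800,600),interpolation=cv2.INTER_CUBIC))
np.savez('w4.npz',K=P[0],R=P[1],o=P[2]); plan([.538,-.145,.012],.011)
```

```text
t 11.85 pos [ 0.5388 -0.1028  0.104 ] F [-0.2  0.2 -0.6] shift [ 0.0016 -0.0422  0.092 ] turn [-0.0001  0.0004  0.0003]
```

View pics/w4.png

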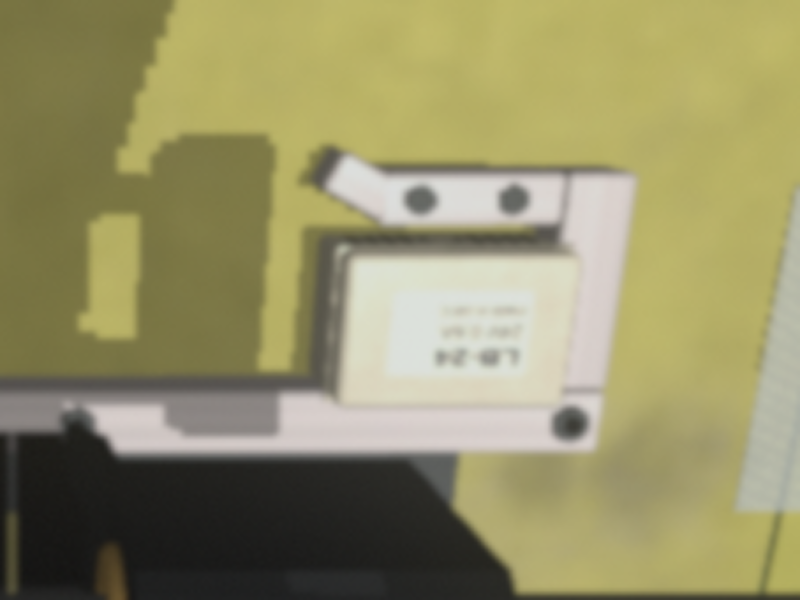

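The crop shows the module in the pocket, its right end at the end stop (575,250) and its far edge over the rail. Next is a numeric check of the gaps.

Run:
```python
from h import *
d=np.load('w4.npz');W=(d['K'],d['R'],d['o']); np.set_printoptions(precision=4,suppress=True)
f=lambda p:np.array(p)/3.524+[279.6,119.6]
print('mod',px2w(W,f([[345,252],[578,254],[562,408],[337,404]]),.026)*1000)
print('rail',px2w(W,f([[20,380],[320,389],[595,388],[600,450],[115,455],[636,175],[568,175],[383,222],[560,225]]),.014)*1000)
```

```text
mod [[519.4846 -32.3299  26.    ]
 [519.2571  18.3833  26.    ]
 [554.8818  20.2739  26.    ]
 [554.6142 -30.7566  26.    ]]
rail [[ 553.9864 -102.5055   14.    ]
 [ 555.2766  -31.1997   14.    ]
 [ 554.1394   34.0028   14.    ]
 [ 569.9192   37.7221   14.    ]
 [ 572.8283  -79.2387   14.    ]
 [ 503.4955   35.159    14.    ]
 [ 503.6949   19.9019   14.    ]
 [ 514.929   -20.498    14.    ]
 [ 515.0894   19.8167   14.    ]]
```

```bash
python3 -c "
from rig import r
print(r.job_done())"
```

```text
the job is handed in; nothing more can be done
None
```

The cream module was pushed flat to the rail and slid home into the pocket corner, within about 1 mm of both faces by camera. It stayed on the bench, the transformer and blue module were not touched, and the job was handed in at about 12 s; no verdict came back.

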